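# Pull a sanded cork ring off its tilted snap spigot and press it flat

### The arm

A 6-joint arm with a two-finger parallel gripper is mounted at the origin on the work surface. World frame = base frame: x ahead of the robot, y to its left, z up, the work surface at z = 0. Lengths are in m, angles in rad, forces in N, time in s.
With the tool pointing down it reaches from about 0.275 to 0.85 m from the base axis. Payload 19 kg.
Tool frame: the origin (TCP) lies on the centre line of the jaws, within the pads' length; the fingertips stand 11 mm ahead of it and the grasp point (between the pads) lies 8 mm behind it; z points along the fingers, y is the line along which they close (so a half turn about z gives the same grasp; the last joint's range is limited). The gripper opens to 85 mm and grips with 20 to 120 N. Pads are 22 mm wide; open, the fingers measure 114 mm over their backs; the gripper's body (76 mm by 85 mm) begins 54 mm behind the grasp point. The pads swing forward as they close: fully open they stand 13 mm farther back than shut.
Start: joints at [1.142, 0.15, 1.437, -0, 1.554, -0.134], TCP at [0.167, 0.55, 0.242] pointing down, gripper open.
Joint ranges: [-2.8, 2.8], [-0.68, 2.1], [0.12, 2.68], [-1.39, 4.53], [0.16, 2.79], [-2.81, 2.81]. Speed limits (rad/s): [1.89, 1.89, 2.22, 3.01, 3.01, 3.01].

### API

Orientations are given as a rotation vector (axis times angle).
In Python, from workcell import get_obs, get_image, hand_in, recognise, silhouettes, landmark_of gives the robot as it stands.
- The arm moves only by the shell command python3 -m pendant 'ROWS' [OPENING] [FORCE]. ROWS is JSON, one flat list of numbers, 6 for each row, row after row: the shift along the world's x, y, z as a fraction of full scale, then the turn, a rotation vector about the world's x, y, z as a fraction of full scale. A call has 1 to 20 rows; each row is the pose to reach, as a shift and turn from the pose commanded when the call began, turning the shorter way round; what a row does not reach only later rows make up. Full scale, the value 1, is 10 cm for a shift and 360 degrees for a turn. A row lasts 1/10 s, in which the tool goes at most 50 mm and 8.59 degrees, less where a joint would pass 70% of its speed; a pose out of reach is approached as far as the arm can. A call with a number of a shift or a turn outside -1 to 1 is refused whole. A call with a gripper value outside its range is refused whole. OPENING is the closure, from -1 (fully open) to 1 (shut), set as the call begins (- or left out, the last holds). The fingers move at their own pace and stop on an object; FORCE is the grip in N (left out, the last holds). Time passes only in rows, so rows that repeat a pose let the fingers close. It gives the time, the measured TCP pose, the force, the opening and the grip force at its end, in the units of the state.
- get_obs(): the state, without advancing time (a new reading comes with each control period).
- get_image(name): name is "side" or "top" or "wrist"; returns a dict with "frame" (384x512x3 uint8, red, green, blue), "fx", "fy", "cx", "cy" (pixels), "R" (3x3) and "t" (3): a world point X has camera coordinates R X + t. Camera axes: x right, y down, z forward; pixel columns grow to the right and rows downward; lengths in m; the calibration is good to about 2 mm. A picture is of the moment at which its call begins. There is no depth.
- hand_in(): hands the job in; it is judged then, once.
Trained networks look in a picture, given as the dict that the camera call returned (one of the last four; its "shot" number tells which), for a name from the list of things; names that differ only in an ending like _2 or _b are one class to them, and where a whole thing is asked for, a point or a joint stands for the part that bears it (a point fixed in the world has none). Each returns a list of dicts, best first, with "confidence" (0 to 1); they miss things now and then, are a little off and sometimes report something else, mostly with a low value. They report only what shows in the picture. A call takes as long as a camera call. They do not tell look-alikes from the thing itself.
- recognise(picture, label): "location" ([x, y, z] in m, in world coordinates, good to about 4 mm: the middle of the surface that is visible of it).
- silhouettes(picture, label): "mask" (384x512 bool, what is visible of it).
- landmark_of(picture, label): "location" ([x, y, z] in m, in world coordinates, good to about 4 mm: a listed point, or the origin of a listed thing).
The state is a dict: "t": time; "joints": joint angles; "joint_vel": joint speeds; "joint_efforts": joint torques, N m; "position": TCP position; "tcp_rot": TCP orientation; "wrist_force": force on the tool from outside, world axes, zero at the start; "ft_torque": the same for the moment, N m; "finger_gap": finger opening in m; "finger_force": force on a finger pad.
Only numpy, scipy, OpenCV 4.12 (cv2) and the standard library are available. Lean on these libraries where they do the work, as an engineer would, in place of code of your own. Each camera call takes 0.05 s, during which the arm holds its last target. There are 200 camera calls.

### The job

The sanded cork ring is snapped onto the tilted spigot of the small grey stand; pull it off over the spring balls, lower it flat onto the middle of the round aluminium plate and let go of it. Then take the steel weight by its knob and set it centred on top of the ring, so that the ring stays flat. Lower both gently instead of dropping them, and leave everything else on the bench where it is.

Things in the scene. Friction and masses are not known exactly. Their poses are not given: they have to be found in the camera images.
- stand: Fixed stand: dark base 90 x 90 x 12 mm, grey column, aluminium boss of diameter 40 mm that leans 29 degrees (0.5 rad) from vertical towards the stand's own -x (towards the robot at yaw 0). Origin on the table, z up; yaw up to 0.35. A thin black dust nozzle rises from its +x +y corner to 240 mm and ends 15 mm to the +x of the origin, 226 mm up, in the way of a gripper held vertical over the ring.
- spigot: Fixed steel spigot on the boss, diameter 22 mm, 36 mm long. Origin at its foot on the boss's end face, 130 mm above the table; z points out along it, 29 degrees from vertical; y is level. Three sprung balls 29.5 mm up stand out 4 mm just beyond the ring and snap it in place: it comes off with a straight pull of roughly 8 to 18 N along +z and is fully off after 40 mm.
- ring: Cork ring, outside diameter 60 mm, bore 25 mm, 24 mm thick, about 35 g; starts on the spigot, underside on the boss's end face; its rim overhangs the boss by 10 mm all round and is free to be gripped. Origin at the centre of its underside, z along its axis. The bigger loose cork rings are bystanders.
- ring_mid (a point): Centre of the cork ring, half way through its thickness (12 mm from either face).
- plate: Fixed round aluminium plate lying on the table, diameter 100 mm, 8 mm thick. Origin at the centre of its underside (on the table), z up.
- weight: Loose steel pressing weight, about 0.36 kg, upright: a disc of diameter 60 mm, 14 mm thick, with a round knob of diameter 22 mm on its middle, from 14 to 42 mm above the underside. Origin at the centre of its underside, z up through the knob.
- cork_cup: Bystander: loose solid tapered cork, 38 mm wide at the top, 34 mm high, origin at the centre of its underside.
- bushing: Bystander: loose brass flanged bush, 34 mm wide, 22 mm high, origin at the centre of its underside.
- spare_ring0: Bystander: loose bigger cork ring lying on the table, diameter 76 mm, 26 mm thick, origin at the centre of its underside.
- spare_ring1: Bystander: like spare_ring0.
- tin: Bystander: upright rectangular metal tin, 55 x 95 x 140 mm plus an 18 mm cap, origin at the centre of its underside.
- water_bottle: Bystander: upright grey drinking bottle with a blue cap, diameter 74 mm, 190 mm high, origin at the centre of its underside.
- spray_bottle: Bystander: upright clear bottle, diameter 60 mm, 170 mm high, origin at the centre of its underside.
Things that resemble listed ones, but are neither listed nor needed, are in the scene too. Leave any red look-alike of the stand alone. Leave any purple look-alike of the ring alone.

How it is judged:
By the outcome, as a careful person would: the job done as asked, in the order asked, and still so for the second after the job is handed in, with the robot touching nothing.
It also fails if it takes over 64 s, if anything falls off the work surface, if the arm or the gripper's body presses on something with over 40 N, if the wrist force passes 120 N, or if a joint passes its speed limit or range.

## Working session

There is one attempt and no reset: what is moved stays moved. The work goes in short steps, Python scripts to look and compute and a shell command to move; the robot and the scene stay as the last step left them, time stands still between calls to the robot, and variables do not carry over. Pictures are saved under pics/ and viewed, at most 10 in all, crops included, and the job is handed in when it is done.

```bash
mkdir -p pics; ls; cat > h.py <<'E'
import numpy as np, cv2
from workcell import *
def save(p,n,crop=None,s=1):
    f=p["frame"][:,:,::-1]
    if crop: x0,y0,x1,y1=crop; f=f[y0:y1,x0:x1]
    cv2.imwrite("pics/"+n,cv2.resize(np.ascontiguousarray(f),None,fx=s,fy=s,interpolation=cv2.INTER_CUBIC))
def proj(p,X):
    c=p["R"]@np.array(X)+p["t"]; return np.round([p["fx"]*c[0]/c[2]+p["cx"],p["fy"]*c[1]/c[2]+p["cy"]],1)
def ray(p,u,z):
    R=np.array(p["R"]);o=-R.T@p["t"];d=R.T@np.array([(u[0]-p["cx"])/p["fx"],(u[1]-p["cy"])/p["fy"],1]);return o+d*(z-o[2])/d[2]
E
python3 - <<'E'
from h import *
np.set_printoptions(precision=4,suppress=True)
ps=[get_image("top"),get_image("side")]
save(ps[0],"top.png",s=1.5);save(ps[1],"side.png",s=1.5)
for p,n in zip(ps,("top","side")):
    for l in ["stand","spigot","ring","ring_mid","plate","weight","cork_cup","bushing","spare_ring0","tin","water_bottle","spray_bottle"]:
        print(n,l,[(np.round(d["location"],3).tolist(),round(d["confidence"],2),proj(p,d["location"]).tolist()) for d in landmark_of(p,l)])
print(get_obs())
E
```

```text
pics
top stand [([0.556, 0.264, -0.002], 0.55, [171.1, 198.4])]
top spigot [([0.553, 0.266, 0.129], 0.56, [161.5, 192.8]), ([0.331, 0.053, 0.126], 0.54, [246.6, 279.1])]
top ring [([0.549, 0.266, 0.132], 0.78, [161.3, 194.4]), ([0.582, 0.389, 0.025], 0.77, [124.6, 189.0])]
top ring_mid [([0.58, 0.392, 0.017], 0.83, [124.4, 189.9]), ([0.549, 0.266, 0.143], 0.65, [160.4, 193.9]), ([0.505, 0.0, -0.002], 0.64, [264.9, 214.2])]
top plate [([0.565, -0.276, 0.002], 0.86, [361.9, 190.5]), ([0.724, 0.333, 0.0], 0.68, [147.2, 141.0]), ([0.55, 0.265, 0.131], 0.55, [161.6, 193.8])]
top weight [([0.509, 0.002, 0.0], 0.62, [264.3, 212.7])]
top cork_cup [([0.481, 0.134, 0.004], 0.46, [217.3, 223.8]), ([0.544, 0.27, 0.142], 0.18, [158.6, 195.7])]
top bushing [([0.512, -0.13, -0.002], 0.59, [310.9, 210.7])]
top spare_ring0 [([0.785, 0.033, 0.003], 0.69, [250.9, 117.6]), ([0.756, 0.128, -0.002], 0.58, [218.3, 128.7]), ([0.708, -0.324, 0.002], 0.52, [375.8, 141.1])]
top tin [([0.762, -0.153, 0.005], 0.94, [315.7, 123.7]), ([0.785, 0.032, 0.002], 0.61, [251.4, 118.0]), ([0.544, 0.267, 0.142], 0.45, [160
[... 1289 characters left out ...]
0.728, 0.337, 0.002], 0.95, [159.9, 338.5])]
side spray_bottle [([0.715, -0.323, 0.002], 0.85, [219.1, 146.1]), ([0.484, 0.133, -0.002], 0.32, [278.7, 273.1]), ([0.786, 0.036, 0.004], 0.29, [168.5, 230.7])]
{'t': 1.3, 'joints': array([ 1.142 ,  0.1505,  1.4374,  0.    ,  1.5538, -0.134 ]), 'joint_vel': array([-0.0005,  0.0004,  0.0018, -0.0001, -0.0005,  0.0006]), 'joint_efforts': array([  0.0031, -71.2812, -57.1061,  -0.0001,   0.0012,   0.    ]), 'position': array([0.1671, 0.5502, 0.2423]), 'tcp_rot': array([-0.4614, -3.1075,  0.0002]), 'wrist_force': array([-0.0128, -0.7085, -1.0782]), 'ft_torque': array([ 0.0128, -0.0103,  0.0339]), 'finger_force': 0.0, 'finger_gap': 0.08493021246560206}
```

View pics/top.png

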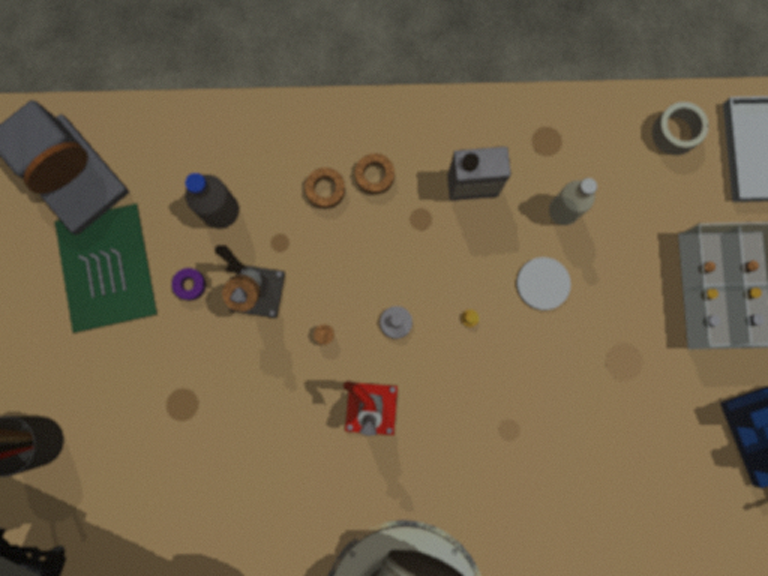

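View pics/side.png

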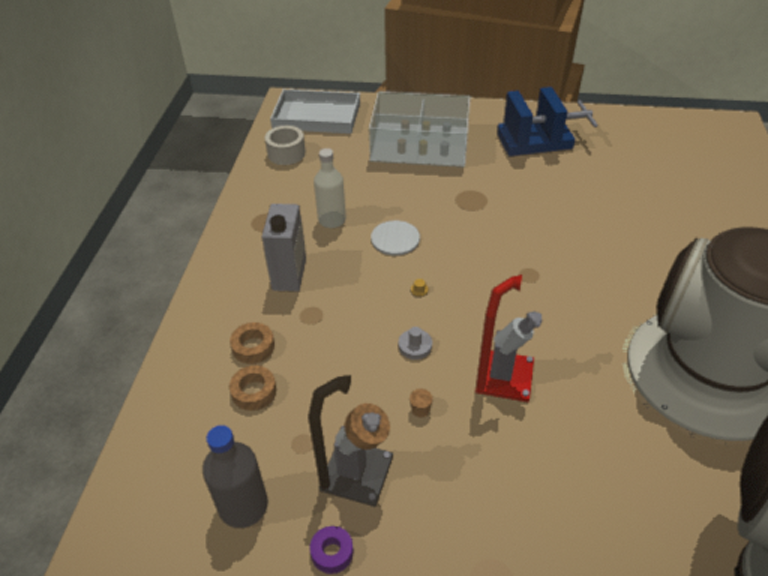

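The top picture shows the cork ring on the dark stand at (240,293), the red stand with no ring at (370,410) and the purple ring at (188,284). The plate is at (544,284) and the weight at (396,322). The candidates for the ring are:
- **Brown ring on the dark stand:** it fits, being 60 mm and on the tilted spigot.
- **Purple ring:** a look-alike.
- **Two brown rings, (324,187) and (374,173):** the 76 mm spares.

I'll confirm in a crop.

```bash
python3 - <<'E'
from h import *
a=get_image("top");b=get_image("side")
f=cv2.resize(a["frame"][160:220,135:195],(390,390),interpolation=cv2.INTER_CUBIC)
g=cv2.resize(b["frame"][240:340,195:295],(390,390),interpolation=cv2.INTER_CUBIC)
cv2.imwrite("pics/crop.png",np.hstack([f,g])[:,:,::-1])
for yaw in (-.3,-.2,-.15,-.1,0):
    c,s=np.cos(yaw),np.sin(yaw)
    print(yaw,[[((proj(q,[.555+c*x-s*y,.265+s*x+c*y,.012])-o)*k).round().tolist() for x,y in((-.045,-.045),(.045,-.045),(-.045,.045))] for q,o,k in((a,(135,160),6.5),(b,(195,240),3.9))])
E
```

```text
-0.3 [[[296.0, 376.0], [358.0, 176.0], [96.0, 319.0]], [[285.0, 257.0], [148.0, 204.0], [221.0, 388.0]]]
-0.2 [[[309.0, 369.0], [350.0, 164.0], [103.0, 332.0]], [[281.0, 249.0], [138.0, 208.0], [232.0, 384.0]]]
-0.15 [[[315.0, 364.0], [346.0, 159.0], [107.0, 338.0]], [[278.0, 245.0], [133.0, 210.0], [237.0, 382.0]]]
-0.1 [[[320.0, 359.0], [341.0, 153.0], [112.0, 343.0]], [[275.0, 241.0], [129.0, 213.0], [242.0, 379.0]]]
0 [[[332.0, 349.0], [332.0, 142.0], [122.0, 354.0]], [[269.0, 233.0], [120.0, 218.0], [251.0, 373.0]]]
```

View pics/crop.png

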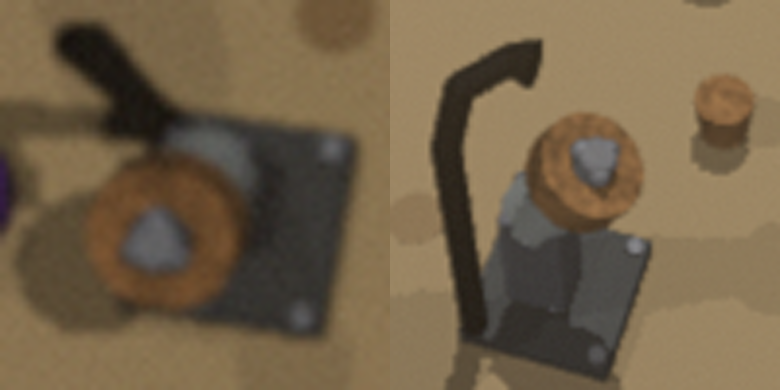

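The crop confirms it: a brown cork ring on the dark-based stand, tip of the spigot at (157,240) in the left half and (595,158) in the right half, nozzle behind it. The base edges give a yaw of about -0.165. I'll refine the ring pose from its silhouettes, and do the same for the plate and the weight.

```bash
cat > fit.py <<'E'
from h import *
from scipy.optimize import least_squares
th=np.linspace(0,2*np.pi,60)
def cyl(o,R,parts): return np.vstack([np.c_[r*np.cos(th),r*np.sin(th),0*th+z]@R.T+o for r,z in parts])
def moments(p,P):
    c=P@np.array(p["R"]).T+p["t"]; uv=np.c_[p["fx"]*c[:,0]/c[:,2]+p["cx"],p["fy"]*c[:,1]/c[:,2]+p["cy"]]
    h=cv2.convexHull(uv.astype(np.float32)); m=cv2.moments(h); return np.array([m["m10"]/m["m00"],m["m01"]/m["m00"]]),m["m00"]
def mask(p,l,near):
    best=None
    for d in silhouettes(p,l):
        m=d["mask"].astype(np.uint8); v,u=np.nonzero(m)
        if len(u)==0: continue
        e=np.hypot(*(np.array([u.mean(),v.mean()])-near))
        if e<15 and (best is None or e<best[0]):
            cs=max(cv2.findContours(m,0,2)[0],key=cv2.contourArea); h=cv2.convexHull(cs); mm=np.zeros_like(m); cv2.fillConvexPoly(mm,h,1); v,u=np.nonzero(mm); best=(e,np.array([u.mean(),v.mean()]),len(u),m.sum())
    return best
def Rs(yaw):
    c,s=np.cos(yaw),np.sin(yaw); a=np.array([-np.sin(.5)*c,-np.sin(.5)*s,np.cos(.5)]); y=np.array([-s,c,0]); return np.c_[np.cross(y,a),y,a]
E
python3 - <<'E'
from fit import *
ps=[get_image("top"),get_image("side")]
yaw=-.165
for l,g,R,parts in [("ring",[.552,.265,.13],Rs(yaw),[(.03,0),(.03,.024)]),("plate",[.568,-.277,0],np.eye(3),[(.05,0),(.05,.008)]),("weight",[.505,.002,0],np.eye(3),[(.03,0),(.03,.014),(.011,.042)])]:
    g=np.array(g); B=[mask(p,l,moments(p,cyl(g,R,parts))[0]) for p in ps]
    print(l,[(b[1].round(1).tolist(),b[2],b[3]) if b else None for b in B],[moments(p,cyl(g,R,parts))[1].round() for p in ps])
    for name,sel in (("both",(0,1)),("top",(0,)),("side",(1,))):
        S=[i for i in sel if B[i]]
        if not S: continue
        f=lambda x:np.concatenate([moments(ps[i],cyl(np.array([x[0],x[1],g[2]]),R,parts))[0]-B[i][1] for i in S])
        r=least_squares(f,g[:2],diff_step=1e-3); print("  ",name,r.x.round(4),r.fun.round(2))
    if all(B):
        f=lambda x:np.concatenate([moments(ps[i],cyl(x,R,parts))[0]-B[i][1] for i in (0,1)])
        r=least_squares(f,g+1e-3,diff_step=1e-3); print("   3d",r.x.round(4),r.fun.round(2))
print(get_obs()["t"])
E
```

```text
Traceback (most recent call last):
AttributeError: 'float' object has no attribute 'round'
```

```bash
cat > meas.py <<'E'
from fit import *
ps=[get_image("top"),get_image("side")]
yaw=-.165
for l,g,R,parts in [("ring",[.552,.265,.13],Rs(yaw),[(.03,0),(.03,.024)]),("plate",[.568,-.277,0],np.eye(3),[(.05,0),(.05,.008)]),("weight",[.505,.002,0],np.eye(3),[(.03,0),(.03,.014),(.011,.042)])]:
    g=np.array(g); B=[mask(p,l,moments(p,cyl(g,R,parts))[0]) for p in ps]
    print(l,[(b[1].round(1).tolist(),b[2],b[3]) if b else None for b in B],[int(moments(p,cyl(g,R,parts))[1]) for p in ps])
    for name,sel in (("both",(0,1)),("top",(0,)),("side",(1,))):
        S=[i for i in sel if B[i]]
        if not S: continue
        f=lambda x:np.concatenate([moments(ps[i],cyl(np.array([x[0],x[1],g[2]]),R,parts))[0]-B[i][1] for i in S])
        r=least_squares(f,g[:2],diff_step=1e-3); print("  ",name,r.x.round(4),r.fun.round(2))
    if all(B):
        f=lambda x:np.concatenate([moments(ps[i],cyl(x,R,parts))[0]-B[i][1] for i in (0,1)])
        r=least_squares(f,g+1e-3,diff_step=1e-3); print("   3d",r.x.round(4),r.fun.round(2))
print(get_obs()["t"])
E
python3 meas.py
```

```text
ring [([159.8, 194.2], 511, np.uint64(410)), ([244.6, 284.1], 766, np.uint64(638))] [504, 757]
   both [0.5516 0.2651] [ 0.55  0.92 -0.79  0.38]
   top [0.554  0.2665] [-0.  0.]
   side [0.5501 0.264 ] [-0.  0.]
   3d [0.5512 0.2659 0.1331] [ 0.    0.9  -0.72 -0.14]
plate [([361.9, 188.2], 1010, np.uint64(993)), ([262.8, 158.4], 619, np.uint64(605))] [998, 616]
   both [ 0.5708 -0.2765] [ 0.34  0.28 -0.36  0.49]
   top [ 0.5716 -0.2756] [-0. -0.]
   side [ 0.5699 -0.2789] [-0.  0.]
   3d [ 0.5703 -0.2747  0.0039] [ 0.    0.26 -0.28 -0.05]
weight [([263.3, 213.5], 317, np.uint64(307)), ([276.2, 229.0], 410, np.uint64(399))] [370, 399]
   both [0.5039 0.0034] [ 0.48  0.7  -0.71  0.48]
   top [0.5059 0.0047] [ 0. -0.]
   side [0.5022 0.0016] [0. 0.]
   3d [0.5036 0.0049 0.0042] [-0.01  0.67 -0.63 -0.11]
2.0
```

```bash
cat > plan.py <<'E'
from fit import *
from scipy.spatial.transform import Rotation as Ro
F=np.array([.5516,.2655,.131]); YAW=-.165; A=Rs(YAW)
RT=np.c_[-A[:,0],A[:,1],-A[:,2]]   # tilted tool
def vert(phi): # vertical tool, tool y at angle phi from world y
    c,s=np.cos(phi),np.sin(phi); return np.c_[[-c,-s,0],[-s,c,0],[0,0,-1]]
def go(P,R):
    o=get_obs(); d=(np.array(P)-o["position"])/.1
    t=(Ro.from_matrix(R)*Ro.from_rotvec(o["tcp_rot"]).inv()).as_rotvec()/(2*np.pi)
    print("shift",d.round(3),"turn",t.round(4),"deg",round(np.linalg.norm(t)*360,1))
E
python3 -c "
from plan import *
print(A[:,2]); go(F+.12*A[:,2],RT); go(F+.014*A[:,2],RT)"
```

```text
[-0.47291415  0.07874676  0.87758256]
shift [ 3.278 -2.752 -0.06 ] turn [-0.0181 -0.0775  0.0202] deg 29.6
shift [ 3.779 -2.836 -0.99 ] turn [-0.0181 -0.0775  0.0202] deg 29.6
```

```bash
python3 -m pendant '[0.35,-0.3,0.2,-0.004,-0.015,0.004, 0.7,-0.6,0.4,-0.009,-0.035,0.009, 1,-0.85,0.5,-0.014,-0.055,0.014, 1,-0.85,0.5,-0.018,-0.0775,0.02, 1,-0.85,0.5,-0.018,-0.0775,0.02]' -1 60; python3 -m pendant '[0.35,-0.3,0,0,0,0, 0.7,-0.6,0,0,0,0, 1,-0.85,0,0,0,0, 1,-0.85,0,0,0,0]'; python3 -m pendant '[0.3,-0.3,0,0,0,0, 0.6,-0.55,0,0,0,0, 0.8,-0.8,0,0,0,0, 0.8,-0.8,0,0,0,0, 0.8,-0.8,0,0,0,0]'; python3 -c "
from plan import *
go(F+.12*A[:,2],RT); p=get_image('wrist'); save(p,'w1.png',s=1.5); print([proj(p,F+h*A[:,2])*1.5 for h in (0,.024,.036)])
for l in ('ring','ring_mid','spigot'): print(l,[(d['location'],d['confidence'],proj(p,d['location'])) for d in landmark_of(p,l)])
print(F+.012*A[:,2])
for d in silhouettes(p,'ring'): v,u=np.nonzero(d['mask']); print(len(u),u.mean(),v.mean(),u.min(),u.max(),v.min(),v.max())
"
```

```text
t: 2.5
position: [0.2659, 0.4647, 0.2919]
tcp_rot: [0.216, 2.631, -0.055]
wrist_force: [-1.2, 0.5, -0.0]
finger_gap: 0.0856
finger_force: 0.0
t: 2.9
position: [0.3694, 0.3778, 0.2924]
tcp_rot: [0.226, 2.636, -0.055]
wrist_force: [-0.6, -0.4, -0.4]
finger_gap: 0.0855
finger_force: 0.0
t: 3.4
position: [0.4472, 0.3002, 0.2923]
tcp_rot: [0.223, 2.636, -0.053]
wrist_force: [-0.6, 0.5, -0.8]
finger_gap: 0.0853
finger_force: 0.0
shift [ 0.477 -0.252 -0.559] turn [-0.0004 -0.0003  0.0005] deg 0.3
[array([357.3 , 274.95]), array([355.5, 285.9]), array([354.6 , 292.05])]
ring [([0.5825, 0.3911, 0.0234], 0.91, array([344.5, 127.4])), ([0.5503, 0.2644, 0.1316], 0.77, array([236.8, 183. ]))]
ring_mid [([0.5817, 0.3891, 0.013], 0.73, array([341.4, 122.2])), ([0.5464, 0.2649, 0.1351], 0.72, array([236.4, 182.7]))]
spigot [([0.5492, 0.2589, 0.1297], 0.69, array([231.3, 181.5]))]
[0.54592503 0.26644496 0.14153099]
1846 340.4951245937161 121.02058504875406 316 365 97 145
2590 235.45868725868726 184.9100386100386 204 266 154 218
```

View pics/w1.png

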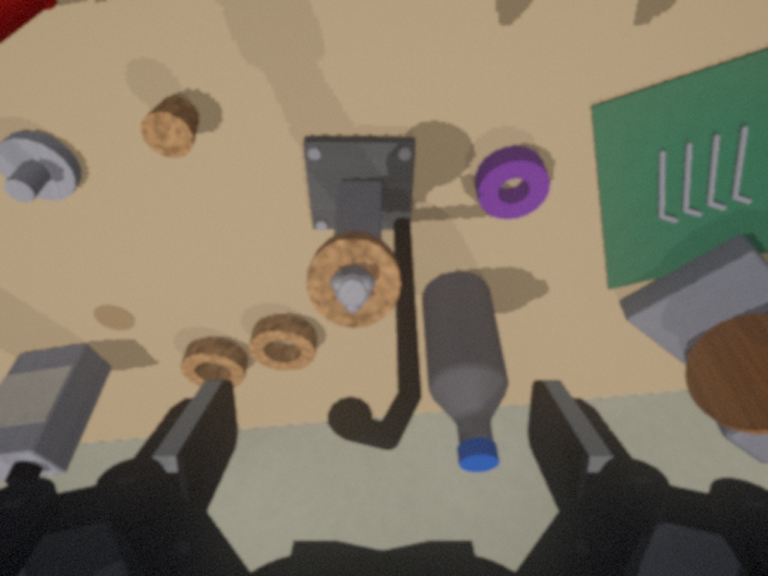

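The wrist view shows the brown ring at (353,280), with the base edge level from (305,138) to (413,138). The nozzle lies behind it, ending at (350,415). I'll refit the ring and the yaw from here.

```bash
python3 - <<'E'
from plan import *
p=get_image("wrist"); a=ray(p,(305/1.5,138/1.5),.012); b=ray(p,(413/1.5,138/1.5),.012)
print("edge",a,b,np.linalg.norm(b-a),"yaw",np.arctan2(-(b-a)[0],(b-a)[1]))
parts=[(.03,0),(.03,.024)]
B=mask(p,"ring",moments(p,cyl(F,A,parts))[0]); print(B, moments(p,cyl(F,A,parts)))
f=lambda x:moments(p,cyl(np.array([x[0],x[1],.130]),A,parts))[0]-B[1]
print(least_squares(f,F[:2],diff_step=1e-3).x)
E
```

```text
edge [0.51175471 0.22867073 0.012     ] [0.52566058 0.31245886 0.012     ] 0.08493423164302762 yaw -0.16446551284820832
None (array([236.41721426, 187.63569576]), 3316.970757848816)Traceback (most recent call last):
  File "<stdin>", line 7, in <module>
    return func(*args, **kwargs)
    vector_fun = VectorFunction(
        fun_wrapped,
    ...<6 lines>...
        workers=workers
    )
    self._update_fun()
    ~~~~~~~~~~~~~~~~^^
    self.f = self.fun_wrapped(xp_copy(self.x))
             ~~~~~~~~~~~~~~~~^^^^^^^^^^^^^^^^^
    return np.atleast_1d(self.fun(x))
                         ~~~~~~~~^^^
    return self.f(x, *self.args, **self.kwargs)
           ~~~~~~^^^^^^^^^^^^^^^^^^^^^^^^^^^^^^
  File "<stdin>", line 6, in <lambda>
TypeError: 'NoneType' object is not subscriptable
```

```bash
sed -i 's/^F=.*; YAW/F=np.array([.5503,.2645,.130]); YAW/' plan.py; python3 -c "
from plan import *
go(F+.09*A[:,2],RT); go(F+.012*A[:,2],RT)"
```

```text
shift [ 0.611 -0.293 -0.833] turn [-0.0002 -0.0001  0.    ] deg 0.1
shift [ 0.98  -0.354 -1.517] turn [-0.0002 -0.0001  0.    ] deg 0.1
```

```bash
python3 -m pendant '[0.2,-0.1,-0.28,0,0,0, 0.4,-0.2,-0.56,0,0,0, 0.6,-0.29,-0.82,0,0,0, 0.61,-0.293,-0.833,0,0,0, 0.61,-0.293,-0.833,0,0,0, 0.61,-0.293,-0.833,0,0,0]'; python3 -c "
from plan import *
go(F+.012*A[:,2],RT); p=get_image('wrist'); save(p,'w2.png',s=1.5); print([proj(p,F+h*A[:,2])*1.5 for h in (0,.024,.036)])"
```

```text
t: 4.35
position: [0.5079, 0.2715, 0.2102]
tcp_rot: [0.219, 2.633, -0.053]
wrist_force: [-0.8, 0.0, -0.7]
finger_gap: 0.0855
finger_force: 0.0
shift [ 0.367 -0.061 -0.697] turn [-0.0003  0.0002  0.0001] deg 0.1
[array([382.95, 298.2 ]), array([383.1, 317.1]), array([383.25, 328.05])]
```

View pics/w2.png

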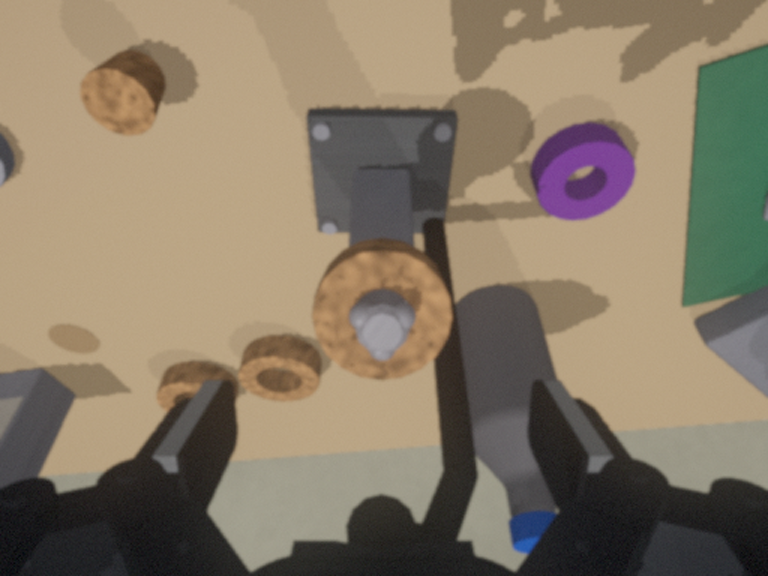

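The ring's centre is at u≈383, midway between the fingers, and the spigot tip at (380,328) is where the model puts it. Next I'll descend along the axis and grip.

```bash
python3 -m pendant '[0.12,-0.02,-0.22,0,0,0, 0.22,-0.04,-0.42,0,0,0, 0.31,-0.055,-0.58,0,0,0, 0.35,-0.06,-0.66,0,0,0, 0.367,-0.061,-0.697,0,0,0, 0.367,-0.061,-0.697,0,0,0]'; python3 -m pendant '[0,0,0,0,0,0, 0,0,0,0,0,0, 0,0,0,0,0,0, 0,0,0,0,0,0, 0,0,0,0,0,0, 0,0,0,0,0,0, 0,0,0,0,0,0, 0,0,0,0,0,0, 0,0,0,0,0,0, 0,0,0,0,0,0]' 1 60; python3 -c "
from plan import *
go(F+.012*A[:,2],RT);go(F+.06*A[:,2],RT);print(get_obs()['ft_torque'])"
```

```text
t: 5.0
position: [0.5447, 0.2651, 0.1398]
tcp_rot: [0.219, 2.634, -0.054]
wrist_force: [0.8, -0.2, 0.2]
finger_gap: 0.0852
finger_force: 0.0
t: 6.0
position: [0.5446, 0.2652, 0.1409]
tcp_rot: [0.22, 2.633, -0.053]
wrist_force: [-14.6, -0.1, 14.0]
finger_gap: 0.0584
finger_force: 59.8
shift [ 0.001  0.003 -0.004] turn [-0.0003  0.0002  0.0002] deg 0.1
shift [-0.226  0.041  0.418] turn [-0.0003  0.0002  0.0002] deg 0.1
[-0.35886012  1.18710948 -0.20827241]
```

```bash
python3 -m pendant '[-0.014,0.002,0.026,0,0,0, -0.028,0.005,0.053,0,0,0, -0.043,0.007,0.079,0,0,0, -0.057,0.009,0.105,0,0,0, -0.071,0.012,0.132,0,0,0, -0.085,0.014,0.158,0,0,0]'; python3 -m pendant '[-0.02,0.003,0.037,0,0,0, -0.04,0.007,0.074,0,0,0, -0.06,0.01,0.11,0,0,0, -0.08,0.013,0.148,0,0,0, -0.1,0.017,0.185,0,0,0, -0.12,0.02,0.222,0,0,0, -0.14,0.023,0.26,0,0,0, -0.165,0.027,0.306,0,0,0, -0.19,0.032,0.353,0,0,0, -0.236,0.039,0.438,0,0,0, -0.236,0.039,0.438,0,0,0]'; python3 -c "
from plan import *
p=get_image('wrist'); save(p,'w3.png',s=1.5); b=get_image('side'); save(b,'s3.png',s=1.5)
cv2.imwrite('pics/c3.png',np.hstack([cv2.resize(p['frame'],(400,300)),cv2.resize(b['frame'][215:315,180:313],(400,300),interpolation=cv2.INTER_CUBIC)])[:,:,::-1])
go(F+.1*A[:,2],vert(-.165));print(get_obs()['joints'])"
```

```text
t: 6.6
position: [0.5365, 0.2662, 0.1557]
tcp_rot: [0.22, 2.633, -0.054]
wrist_force: [6.7, -0.3, -4.1]
finger_gap: 0.058
finger_force: 69.5
t: 7.7
position: [0.5126, 0.2704, 0.2004]
tcp_rot: [0.22, 2.633, -0.053]
wrist_force: [-0.6, 0.4, -0.4]
finger_gap: 0.058
finger_force: 70.1
shift [-0.096  0.022  0.186] turn [0.0129 0.0785 0.0002] deg 28.6
[ 0.51408591 -0.02845863  1.79321738 -0.3638296   1.00542954 -0.75188179]
```

View pics/c3.png

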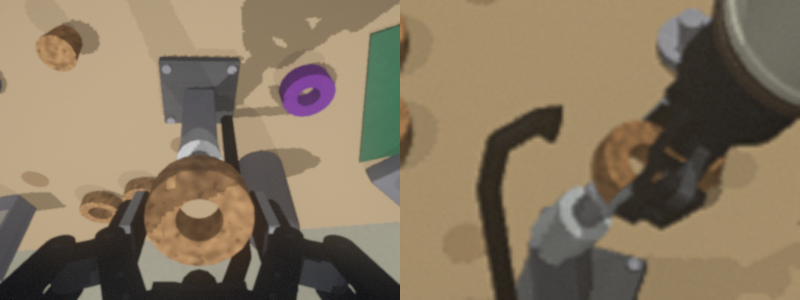

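The ring is off the spigot and held: it is between the fingers at (200,215) on the left, and clear of the bare spigot tip at (600,200) on the right. Next I'll back away from the nozzle, then turn it upright on the way to the plate.

```bash
python3 -m pendant '[-0.15,0,0.25,0,0,0, -0.25,-0.3,0.4,0,0,0, -0.25,-0.65,0.5,0,0,0, -0.25,-1,0.5,0,0,0, -0.25,-1,0.5,0,0,0]'; python3 -m pendant '[0.1,-0.35,0,0.002,0.013,0, 0.2,-0.7,0,0.005,0.031,0, 0.3,-1,0,0.008,0.049,0, 0.35,-1,0,0.011,0.067,0, 0.35,-1,0,0.0129,0.0785,0.0002, 0.35,-1,0,0.0129,0.0785,0.0002]'; python3 -m pendant '[0.1,-0.4,0,0,0,0, 0.2,-0.8,0,0,0,0, 0.25,-1,0,0,0,0, 0.25,-1,0,0,0,0]';  python3 -m pendant '[0.1,-0.4,0,0,0,0, 0.15,-0.8,0,0,0,0, 0.2,-1,0,0,0,0, 0.2,-1,0,0,0,0]'; python3 -c "
from plan import *
print(get_obs()['joints']); go([.5708,-.2765,.12],vert(-.165))"
```

```text
t: 8.3
position: [0.4876, 0.1671, 0.2492]
tcp_rot: [0.223, 2.633, -0.056]
wrist_force: [0.5, 0.3, -0.7]
finger_gap: 0.0584
finger_force: 70.1
t: 8.9
position: [0.5238, 0.0696, 0.2474]
tcp_rot: [-0.261, -3.126, 0.001]
wrist_force: [-0.2, 0.9, -0.6]
finger_gap: 0.0581
finger_force: 70.0
t: 9.3
position: [0.5479, -0.0316, 0.2484]
tcp_rot: [0.262, 3.13, -0.002]
wrist_force: [0.4, 0.9, -0.6]
finger_gap: 0.0581
finger_force: 70.1
t: 9.7
position: [0.5679, -0.1311, 0.2484]
tcp_rot: [0.262, 3.13, -0.002]
wrist_force: [-1.0, 0.6, 0.1]
finger_gap: 0.0582
finger_force: 70.1
[-3.58542072e-01  1.64620197e-01  1.40879915e+00 -9.60764712e-04
  1.56765491e+00 -1.76250612e+00]
shift [ 0.029 -1.454 -1.284] turn [0.0002 0.     0.0003] deg 0.1
```

```bash
python3 -m pendant '[0.01,-0.4,-0.1,0,0,0, 0.02,-0.8,-0.3,0,0,0, 0.02,-1,-0.6,0,0,0, 0.02,-1,-0.8,0,0,0]';  python3 -m pendant '[0.01,-0.3,-0.15,0,0,0, 0.01,-0.454,-0.4,0,0,0, 0.01,-0.454,-0.48,0,0,0, 0.01,-0.454,-0.48,0,0,0]'; python3 - <<'E'
from plan import *
o=get_obs(); print(o["position"],o["t"])
p=get_image("wrist");b=get_image("side")
go([.5708,-.2765,.021],vert(-.165))
print("pred plate",proj(p,[.5708,-.2765,.008]))
for l in("plate","ring"):
  for q,n in((p,"w"),(b,"s")):
    for d in silhouettes(q,l):
        v,u=np.nonzero(d["mask"]); print(l,n,round(d["confidence"],2),len(u),u.mean().round(1),v.mean().round(1),u.min(),u.max(),v.min(),v.max())
for k in(0,.012,.024): print(k,proj(p,o["position"]-[0,0,.012-k]),proj(b,o["position"]-[0,0,.012-k]))
cv2.imwrite('pics/c4.png',np.hstack([cv2.resize(p['frame'],(400,300)),cv2.resize(b['frame'][100:200,190:323],(400,300),interpolation=cv2.INTER_CUBIC)])[:,:,::-1])
E
```

```text
t: 10.1
position: [0.5693, -0.2305, 0.1668]
tcp_rot: [-0.261, -3.13, 0.001]
wrist_force: [0.2, 0.5, -1.1]
finger_gap: 0.0583
finger_force: 70.0
t: 10.5
position: [0.5705, -0.2737, 0.1198]
tcp_rot: [-0.258, -3.129, -0.001]
wrist_force: [0.9, 0.1, -0.1]
finger_gap: 0.0581
finger_force: 70.0
[ 0.57046691 -0.27367583  0.11978191] 10.5
shift [-0.004 -0.024 -1.009] turn [ 0.0001  0.0001 -0.0002] deg 0.1
pred plate [251.9 192.6]
plate w 0.68 9192 248.4 170.9 184 314 123 226
ring w 0.65 14973 254.4 270.3 184 324 198 340
ring s 0.72 663 220.5 366.3 207 234 351 382
ring s 0.53 125 267.5 128.6 264 272 121 137
0 [256. 256.] [262.2 132.4]
0.012 [256.1 269.2] [262.2 129.2]
0.024 [256.3 284.6] [262.2 125.8]
```

View pics/c4.png

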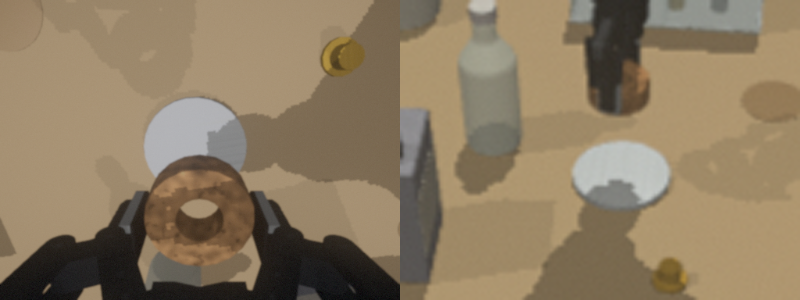

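The picture shows the ring level in the jaws at (200,215) and the plate beneath it at (195,140), with clear space around. I'll fit the plate outline from this close view.

```bash
python3 - <<'E'
from plan import *
p=get_image("wrist")
def bb(P):
    c=P@np.array(p["R"]).T+p["t"]; u=p["fx"]*c[:,0]/c[:,2]+p["cx"]; v=p["fy"]*c[:,1]/c[:,2]+p["cy"]; return np.array([u.min(),u.max(),v.min()])
g=np.array([184,314.5,123.])
f=lambda x:bb(cyl(np.array([x[0],x[1],0]),np.eye(3),[(.05,0),(.05,.008)]))-g
r=least_squares(f,[.5708,-.2765],diff_step=1e-3);print(r.x,r.fun)
o=get_obs()["position"]; rb=np.array([184,324,198.])
def fr(x):
    P=cyl(np.array([x[0],x[1],x[2]]),np.eye(3),[(.03,0),(.03,.024)]); c=P@np.array(p["R"]).T+p["t"]; u=p["fx"]*c[:,0]/c[:,2]+p["cx"]; v=p["fy"]*c[:,1]/c[:,2]+p["cy"]
    return np.array([u.min()-184,u.max()-324.5,v.min()-198,v.max()-340])
r=least_squares(fr,o,diff_step=1e-3);print("ring rel TCP",r.x-o,r.fun)
r=least_squares(lambda x:fr([x[0],x[1],o[2]-.012]),o[:2],diff_step=1e-3);print(r.x-o[:2],r.fun); print(o)
E
```

```text
[ 0.5704059  -0.27971802] [-0.12143158  0.12130204  0.01395872]
ring rel TCP [ 0.00237405 -0.00108558 -0.01675694] [-0.0599172   0.05986959  0.06527034 -0.06349524]
[-0.00027828 -0.00063811] [-2.78423715  2.7797829  -2.08221567  2.84921277]
[ 0.57101465 -0.27498371  0.12175638]
```

```bash
python3 -m pendant '[0,-0.02,-0.3,0,0,0, 0,-0.04,-0.6,0,0,0, 0,-0.04,-0.8,0,0,0, 0,-0.04,-0.88,0,0,0, 0,-0.04,-0.88,0,0,0, 0,-0.04,-0.88,0,0,0]'; python3 -m pendant '[0,0,-0.02,0,0,0, 0,0,-0.04,0,0,0, 0,0,-0.04,0,0,0]';  python3 -m pendant '[0,0,-0.01,0,0,0, 0,0,-0.02,0,0,0, 0,0,-0.02,0,0,0]'
```

```text
t: 11.45
position: [0.5712, -0.2796, 0.0341]
tcp_rot: [0.259, 3.13, -0.002]
wrist_force: [0.1, -0.2, -0.0]
finger_gap: 0.0581
finger_force: 70.0
t: 11.75
position: [0.5707, -0.2794, 0.029]
tcp_rot: [-0.259, -3.131, 0.001]
wrist_force: [0.3, -0.1, -0.5]
finger_gap: 0.0581
finger_force: 70.0
t: 12.05
position: [0.5706, -0.2793, 0.0267]
tcp_rot: [-0.259, -3.13, 0.0]
wrist_force: [0.7, -0.1, -0.2]
finger_gap: 0.0581
finger_force: 70.0
```

```bash
for i in 1; do python3 -m pendant '[0,0,-0.01,0,0,0, 0,0,-0.015,0,0,0, 0,0,-0.015,0,0,0]'; done;  python3 -m pendant '[0,0,-0.01,0,0,0, 0,0,-0.015,0,0,0, 0,0,-0.015,0,0,0]'
```

```text
t: 12.35
position: [0.5706, -0.2793, 0.0253]
tcp_rot: [-0.259, -3.13, 0.0]
wrist_force: [0.9, 0.4, 0.0]
finger_gap: 0.0581
finger_force: 70.0
t: 12.65
position: [0.5706, -0.2793, 0.0238]
tcp_rot: [-0.259, -3.13, 0.0]
wrist_force: [-0.0, 0.7, -0.1]
finger_gap: 0.0583
finger_force: 70.1
```

```bash
python3 -m pendant '[0,0,-0.01,0,0,0, 0,0,-0.015,0,0,0, 0,0,-0.015,0,0,0]'; python3 -m pendant '[0,0,-0.01,0,0,0, 0,0,-0.01,0,0,0]'; python3 -m pendant '[0,0,-0.01,0,0,0, 0,0,-0.01,0,0,0]'
```

```text
t: 12.95
position: [0.5706, -0.2793, 0.0223]
tcp_rot: [-0.259, -3.13, 0.0]
wrist_force: [0.9, 0.9, -0.3]
finger_gap: 0.0582
finger_force: 70.1
t: 13.15
position: [0.5708, -0.2794, 0.0218]
tcp_rot: [0.259, 3.131, -0.001]
wrist_force: [-1.6, 0.9, 4.4]
finger_gap: 0.0586
finger_force: 70.5
t: 13.35
position: [0.571, -0.2795, 0.0216]
tcp_rot: [0.259, 3.13, -0.001]
wrist_force: [-5.8, 2.1, 14.7]
finger_gap: 0.058
finger_force: 71.5
```

```bash
python3 -m pendant '[0,0,0.01,0,0,0, 0,0,0.01,0,0,0]'; python3 -m pendant '[0,0,0,0,0,0, 0,0,0,0,0,0, 0,0,0,0,0,0, 0,0,0,0,0,0, 0,0,0,0,0,0, 0,0,0,0,0,0]' -1; python3 -m pendant '[0,0,0.1,0,0,0, 0,0,0.3,0,0,0, 0,0,0.6,0,0,0, 0,0,1,0,0,0, 0,0,1,0,0,0, 0,0,1,0,0,0]'; python3 - <<'E'
from plan import *
o=get_obs();p=get_image("wrist");b=get_image("side"); save(p,"w5.png",s=1)
print(o["joints"])
for n,q in(("w",p),("s",b)):
  for l in("plate","ring"):
    for d in silhouettes(q,l):
        v,u=np.nonzero(d["mask"]); print(l,n,round(d["confidence"],2),len(u),u.mean().round(1),v.mean().round(1),u.min(),u.max(),v.min(),v.max())
cv2.imwrite('pics/c5.png',np.hstack([cv2.resize(p['frame'],(400,300)),cv2.resize(b['frame'][100:200,190:323],(400,300),interpolation=cv2.INTER_CUBIC)])[:,:,::-1])
go([.5039,.0034,.24],vert(-.165))
E
```

```text
t: 13.55
position: [0.5709, -0.2795, 0.0218]
tcp_rot: [0.259, 3.131, -0.001]
wrist_force: [-0.9, -0.0, 6.0]
finger_gap: 0.0581
finger_force: 70.7
t: 14.15
position: [0.5706, -0.2793, 0.0213]
tcp_rot: [-0.259, -3.13, 0.0]
wrist_force: [0.2, -0.4, -0.5]
finger_gap: 0.0854
finger_force: 0.0
t: 14.75
position: [0.571, -0.2796, 0.1229]
tcp_rot: [0.259, 3.129, -0.002]
wrist_force: [-0.4, -0.5, -0.8]
finger_gap: 0.0853
finger_force: 0.0
[-5.76164421e-01  3.37258320e-01  1.45155750e+00 -4.56913053e-04
  1.35050744e+00 -1.98174907e+00]
plate w 0.73 2229 444.1 69.0 417 473 44 94
ring w 0.77 5230 254.4 195.5 213 296 152 238
plate s 0.62 342 262.0 161.8 246 279 151 170
ring s 0.77 319 263.4 153.9 253 273 145 163
ring s 0.62 692 220.4 366.4 206 234 351 382
shift [-0.665  2.826  1.194] turn [-0.0001 -0.0002  0.    ] deg 0.1
```

View pics/c5.png

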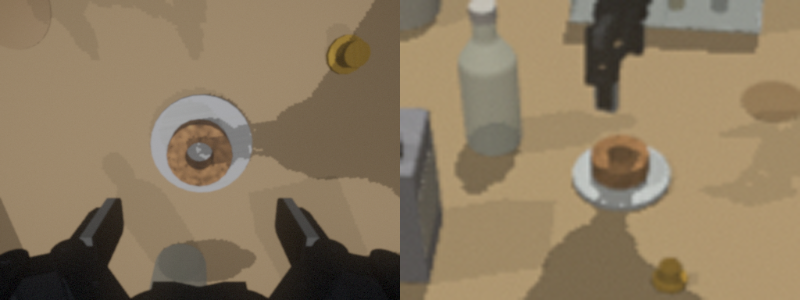

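The ring lies flat on the plate and close to centred: in the wrist view the plate spans u 151-252 and the ring 166-233. I'll fit the ring's exact place for the weight.

```bash
cat > bbfit.py <<'E'
from plan import *
def bbox(p,P):
    c=P@np.array(p["R"]).T+p["t"]; u=p["fx"]*c[:,0]/c[:,2]+p["cx"]; v=p["fy"]*c[:,1]/c[:,2]+p["cy"]; return np.array([u.min(),v.min(),u.max(),v.max()])
def bfit(p,g,z,parts,x0):
    r=least_squares(lambda x:bbox(p,cyl(np.array([x[0],x[1],z]),np.eye(3),parts))-g,x0,diff_step=1e-3); return r.x.round(4),r.fun.round(1)
E
python3 - <<'E'
from bbfit import *
p=get_image("wrist"); o=get_obs()["position"]
print("TCP",o,"ring",bfit(p,np.array([213,152,296.5,238.5]),.008,[(.03,0),(.03,.024)],[.57,-.28]))
h=cv2.cvtColor(p["frame"],cv2.COLOR_RGB2HSV); m=((h[:,:,1]<60)&(h[:,:,2]>90)).astype(np.uint8); m[:110]=0;m[260:]=0;m[:,:150]=0;m[:,350:]=0
n,l,s,c=cv2.connectedComponentsWithStats(m); i=1+np.argmax(s[1:,4]); x,y,w,hh=s[i,:4]; print(s[i])
print("plate",bfit(p,np.array([x,y,x+w,y+hh]),0,[(.05,0),(.05,.008)],[.57,-.28]))
E
```

```text
TCP [ 0.57046919 -0.27918674  0.12068886] ring (array([ 0.5693, -0.2796]), array([-1.5, -1. ,  1.5,  1.2]))
[ 191  122  133  128 7682]
plate (array([ 0.5699, -0.2776]), array([ 0.7,  0.5, -0.7, -0.8]))
```

```bash
python3 -m pendant '[-0.1,0.2,0.3,0,0,0, -0.15,0.6,0.5,0,0,0, -0.22,1,0.6,0,0,0, -0.22,1,0.6,0,0,0]';  python3 -m pendant '[-0.1,0.4,0,0,0,0, -0.2,0.8,0,0,0,0, -0.22,1,0,0,0,0, -0.22,1,0,0,0,0]'; python3 -m pendant '[-0.1,0.4,0,0,0,0, -0.2,0.7,-0.1,0,0,0, -0.22,0.83,-0.4,0,0,0, -0.22,0.83,-0.6,0,0,0, -0.22,0.83,-0.6,0,0,0]'; python3 - <<'E'
from bbfit import *
p=get_image("wrist"); o=get_obs();print(o["t"],o["position"],o["joints"])
cv2.imwrite('pics/c6.png',p["frame"][:,:,::-1])
for d in silhouettes(p,"weight"):
    v,u=np.nonzero(d["mask"]);g=np.array([u.min(),v.min(),u.max()+1,v.max()+1.]);print(round(d["confidence"],2),len(u),g,bfit(p,g,0,[(.03,0),(.03,.014),(.011,.042)],[.504,.003]))
print([d["location"] for d in landmark_of(p,"weight")])
go([.5039,.0034,.033],vert(-.165))
E
```

```text
t: 15.5
position: [0.5486, -0.1758, 0.1832]
tcp_rot: [0.255, 3.129, -0.0]
wrist_force: [1.0, -0.5, 0.1]
finger_gap: 0.0853
finger_force: 0.0
t: 15.9
position: [0.5264, -0.0774, 0.1813]
tcp_rot: [-0.255, -3.131, -0.0]
wrist_force: [1.1, -0.8, -0.7]
finger_gap: 0.0853
finger_force: 0.0
t: 16.4
position: [0.5036, 0.0034, 0.1188]
tcp_rot: [-0.258, -3.126, 0.001]
wrist_force: [-0.4, 0.3, -0.5]
finger_gap: 0.0855
finger_force: 0.0
16.45 [0.50442936 0.00306605 0.12061322] [-1.46374683e-01  8.03447060e-02  1.76777750e+00 -6.48505452e-04
  1.29591904e+00 -1.55163283e+00]
0.91 5099 [212. 150. 294. 230.] (array([0.5021, 0.0017]), array([ 0.5, -0.4, -0.5,  0.4]))
[[0.5031, 0.0013, -0.0008]]
shift [-0.014  0.005 -0.893] turn [0.0001 0.0001 0.0001] deg 0.1
```

View pics/c6.png

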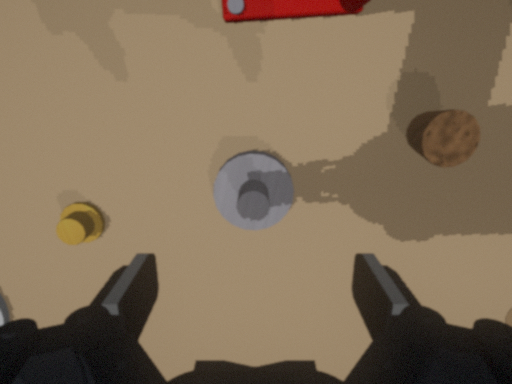

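The picture shows the weight at (253,190) with its knob at (254,200), centred between the fingers, and the red base well clear at the top. The close-up puts the weight at (0.5023, 0.0018).

```bash
python3 -m pendant '[-0.01,-0.01,-0.3,0,0,0, -0.015,-0.015,-0.6,0,0,0, -0.015,-0.015,-0.8,0,0,0, -0.015,-0.015,-0.87,0,0,0, -0.015,-0.015,-0.87,0,0,0, -0.015,-0.015,-0.87,0,0,0]'; python3 -m pendant '[0,0,0,0,0,0, 0,0,0,0,0,0, 0,0,0,0,0,0, 0,0,0,0,0,0, 0,0,0,0,0,0, 0,0,0,0,0,0, 0,0,0,0,0,0, 0,0,0,0,0,0, 0,0,0,0,0,0, 0,0,0,0,0,0, 0,0,0,0,0,0, 0,0,0,0,0,0]' 1 60
```

```text
t: 17.15
position: [0.504, 0.0019, 0.0358]
tcp_rot: [0.259, 3.129, -0.001]
wrist_force: [-0.1, -0.6, 0.3]
finger_gap: 0.0851
finger_force: 0.0
t: 18.35
position: [0.5033, 0.0022, 0.0348]
tcp_rot: [-0.259, -3.131, 0.001]
wrist_force: [-2.5, -0.0, 7.2]
finger_gap: 0.0191
finger_force: 58.4
```

```bash
python3 -m pendant '[0,0,0.05,0,0,0, 0,0,0.1,0,0,0, 0,0,0.2,0,0,0, 0,0,0.2,0,0,0]'; python3 -m pendant '[0,0,0.2,0,0,0, 0,0,0.5,0,0,0, 0,0,0.9,0,0,0, 0,0,1,0,0,0, 0,0,1,0,0,0]'; python3 - <<'E'
from bbfit import *
o=get_obs();p=get_image("wrist"); cv2.imwrite('pics/c7.png',p["frame"][:,:,::-1]);print(o["t"],o["position"],o["wrist_force"],o["finger_gap"])
for d in silhouettes(p,"weight"):
    v,u=np.nonzero(d["mask"]);g=np.array([u.min(),v.min(),u.max()+1,v.max()+1.])
    print(round(d["confidence"],2),len(u),g)
    P=lambda x:bbox(p,cyl(x,np.eye(3),[(.03,0),(.03,.014)]))
    r=least_squares(lambda x:(P(x)-g)[:3],o["position"]-[0,0,.033],diff_step=1e-3);print(r.x-o["position"],r.fun)
go([.570,-.279,.15],vert(-.165))
E
```

```text
t: 18.75
position: [0.5039, 0.0021, 0.0559]
tcp_rot: [0.259, 3.129, -0.001]
wrist_force: [0.2, 0.1, -3.4]
finger_gap: 0.0192
finger_force: 58.7
t: 19.25
position: [0.5038, 0.0021, 0.1558]
tcp_rot: [0.259, 3.128, -0.001]
wrist_force: [0.6, 0.3, -3.1]
finger_gap: 0.0187
finger_force: 58.9
19.25 [0.50382352 0.00206666 0.15579302] [ 0.55792503  0.25795361 -3.08820663] 0.01871062326862544
0.97 8333 [196. 181. 314. 298.]
[-0.00010599 -0.00047346 -0.03676527] [-1.30455646e-11  1.94688710e-11  1.27329258e-11]
shift [ 0.673 -2.812 -0.032] turn [ 0.     -0.0003  0.    ] deg 0.1
```

View pics/c7.png

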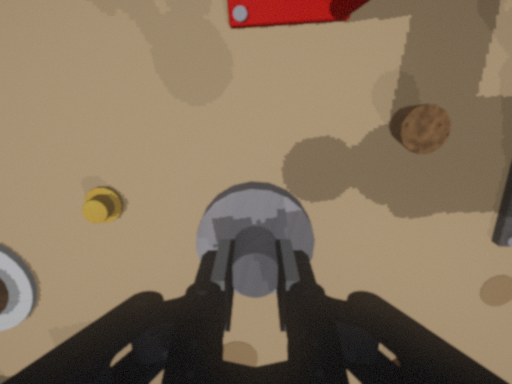

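The weight hangs level in the jaws at (255,240). On to the ring.

```bash
python3 -m pendant '[0.05,-0.2,0,0,0,0, 0.12,-0.5,0,0,0,0, 0.2,-0.8,0,0,0,0, 0.24,-1,0,0,0,0]';  python3 -m pendant '[0.07,-0.3,0,0,0,0, 0.15,-0.6,0,0,0,0, 0.22,-0.9,0,0,0,0, 0.24,-1,0,0,0,0]'; python3 -m pendant '[0.05,-0.3,0,0,0,0, 0.12,-0.6,0,0,0,0, 0.16,-0.75,0,0,0,0, 0.182,-0.814,-0.1,0,0,0, 0.182,-0.814,-0.2,0,0,0, 0.182,-0.814,-0.25,0,0,0, 0.182,-0.814,-0.25,0,0,0]'; python3 - <<'E'
from bbfit import *
p=get_image("wrist"); b=get_image("side"); o=get_obs();print(o["t"],o["position"],o["wrist_force"])
go([.570,-.2793,.072],vert(-.165))
cv2.imwrite('pics/c8.png',np.hstack([cv2.resize(p['frame'],(400,300)),cv2.resize(b['frame'][100:200,190:323],(400,300),interpolation=cv2.INTER_CUBIC)])[:,:,::-1])
E
```

```text
t: 19.75
position: [0.5269, -0.0994, 0.1523]
tcp_rot: [-0.26, -3.128, -0.0]
wrist_force: [-0.1, -0.3, -3.7]
finger_gap: 0.0191
finger_force: 59.1
t: 20.15
position: [0.5508, -0.2, 0.152]
tcp_rot: [-0.261, -3.128, -0.0]
wrist_force: [-0.4, 0.4, -2.7]
finger_gap: 0.019
finger_force: 59.1
t: 20.85
position: [0.5689, -0.2779, 0.128]
tcp_rot: [-0.257, -3.129, -0.001]
wrist_force: [-0.2, 0.4, -2.7]
finger_gap: 0.0189
finger_force: 59.3
20.95 [ 0.56942271 -0.27845776  0.12949125] [ 0.45880017  0.08779582 -3.02248725]
shift [ 0.006 -0.008 -0.575] turn [ 0.     -0.     -0.0001] deg 0.0
```

```bash
python3 -m pendant '[0.006,-0.008,-0.2,0,0,0, 0.006,-0.008,-0.4,0,0,0, 0.006,-0.008,-0.48,0,0,0, 0.006,-0.008,-0.52,0,0,0, 0.006,-0.008,-0.52,0,0,0, 0.006,-0.008,-0.52,0,0,0]'; python3 -m pendant '[0,0,-0.02,0,0,0, 0,0,-0.04,0,0,0, 0,0,-0.04,0,0,0]'; python3 -m pendant '[0,0,-0.01,0,0,0, 0,0,-0.02,0,0,0, 0,0,-0.02,0,0,0]'
```

```text
t: 21.55
position: [0.5703, -0.2802, 0.0784]
tcp_rot: [0.259, 3.13, -0.001]
wrist_force: [0.6, 0.2, -3.0]
finger_gap: 0.0189
finger_force: 59.3
t: 21.85
position: [0.5699, -0.28, 0.0732]
tcp_rot: [-0.259, -3.13, 0.0]
wrist_force: [-0.8, -0.4, -2.3]
finger_gap: 0.0189
finger_force: 59.3
t: 22.15
position: [0.5699, -0.28, 0.0712]
tcp_rot: [-0.259, -3.13, 0.0]
wrist_force: [-0.2, 0.3, -3.0]
finger_gap: 0.0191
finger_force: 59.3
```

```bash
python3 -m pendant '[0,0,-0.01,0,0,0, 0,0,-0.02,0,0,0, 0,0,-0.02,0,0,0]'; python3 -m pendant '[0,0,-0.01,0,0,0, 0,0,-0.01,0,0,0]'; python3 -m pendant '[0,0,-0.01,0,0,0, 0,0,-0.01,0,0,0]'
```

```text
t: 22.45
position: [0.5699, -0.28, 0.0692]
tcp_rot: [-0.259, -3.13, 0.0]
wrist_force: [1.0, 0.3, -3.7]
finger_gap: 0.0188
finger_force: 59.3
t: 22.65
position: [0.5699, -0.28, 0.0682]
tcp_rot: [-0.259, -3.13, 0.0]
wrist_force: [-1.2, 0.7, -3.6]
finger_gap: 0.0191
finger_force: 59.3
t: 22.85
position: [0.5699, -0.28, 0.0672]
tcp_rot: [-0.259, -3.13, 0.0]
wrist_force: [0.6, -0.0, -3.3]
finger_gap: 0.0192
finger_force: 59.3
```

```bash
python3 -m pendant '[0,0,-0.005,0,0,0, 0,0,-0.01,0,0,0]'; python3 -m pendant '[0,0,-0.003,0,0,0, 0,0,-0.005,0,0,0]'
```

```text
t: 23.05
position: [0.5701, -0.2801, 0.0668]
tcp_rot: [0.259, 3.131, -0.001]
wrist_force: [-3.7, 2.6, 9.7]
finger_gap: 0.0186
finger_force: 60.2
t: 23.25
position: [0.5701, -0.2801, 0.0668]
tcp_rot: [0.259, 3.131, -0.001]
wrist_force: [-5.3, 3.9, 9.7]
finger_gap: 0.0191
finger_force: 60.6
```

```bash
python3 -m pendant '[0,0,0.007,0,0,0, 0,0,0.007,0,0,0]'; python3 -m pendant '[0,0,0,0,0,0, 0,0,0,0,0,0, 0,0,0,0,0,0, 0,0,0,0,0,0, 0,0,0,0,0,0, 0,0,0,0,0,0, 0,0,0,0,0,0, 0,0,0,0,0,0, 0,0,0,0,0,0]' -1;  python3 -m pendant '[0,0,0.1,0,0,0, 0,0,0.3,0,0,0, 0,0,0.6,0,0,0, 0,0,1,0,0,0, 0,0,1,0,0,0, 0,0,1,0,0,0]'; python3 - <<'E'
from bbfit import *
p=get_image("wrist"); b=get_image("side"); a=get_image("top"); o=get_obs();print(o["t"],o["position"],o["wrist_force"])
for n,q in (("w",p),("s",b),("t",a)):
  for l in("weight","ring"):
   for d in silhouettes(q,l):
    v,u=np.nonzero(d["mask"]);g=np.array([u.min(),v.min(),u.max()+1,v.max()+1.])
    print(n,l,round(d["confidence"],2),len(u),g,bfit(q,g,.032,[(.03,0),(.03,.014),(.011,.042)],[.57,-.28]) if l=="weight" else bfit(q,g,.008,[(.03,0),(.03,.024)],[.57,-.28]))
  print(n,[(d["location"]) for d in landmark_of(q,"weight")],[(d["location"]) for d in landmark_of(q,"plate")])
E
```

```text
t: 23.45
position: [0.5701, -0.2801, 0.0669]
tcp_rot: [0.259, 3.131, -0.001]
wrist_force: [-1.8, 1.2, 2.2]
finger_gap: 0.019
finger_force: 59.8
t: 24.35
position: [0.57, -0.28, 0.0666]
tcp_rot: [-0.259, -3.131, 0.001]
wrist_force: [-1.2, -0.4, -0.2]
finger_gap: 0.0851
finger_force: 0.0
t: 24.95
position: [0.5703, -0.2802, 0.1681]
tcp_rot: [0.259, 3.129, -0.002]
wrist_force: [-0.4, 0.4, -0.3]
finger_gap: 0.0853
finger_force: 0.0
25.1 [ 0.56959549 -0.27981747  0.16564961] [ 0.86051901 -0.96103675 -0.35004587]
w weight 0.68 4498 [218. 145. 294. 220.] (array([ 0.5691, -0.2798]), array([-0.1, -0.5,  0.1,  0.6]))
w ring 0.32 4432 [218. 146. 293. 220.] (array([ 0.5745, -0.2811]), array([ 1.5, -0.2, -1.5,  0.1]))
w ring 0.25 4669 [194. 284. 266. 367.] (array([ 0.7172, -0.3296]), array([ 5. ,  8.1, -5. , -8.9]))
w [[0.5724, -0.2805, 0.0343]] [[0.71, -0.3266, 0.0005]]
s weight 0.62 288 [254. 138. 273. 158.] (array([ 0.5675, -0.2787]), array([-0.5,  0.1,  0.5, -0.1]))
s ring 0.86 671 [207. 351. 235. 384.] (array([0.5793, 0.3931]), array([-0.9, -0.2,  1. ,  0.1]))
s ring 0.41 86 [254. 155. 271. 163.] (array([ 0.5683, -0.2582]), array([-1.5, -5.8,  1.5,  5.4]))
s [[0.5666, -0.2831, 0.032]] [[0.5693, -0.2763, -0.0023]]
t ring 0.81 384 [114. 178. 138. 201.] (array([0.5808, 0.3858]), array([ 0.1,  0.2, -0.1, -0.2]))
t [[0.5713, -0.2797, 0.0325]] [[0.5657, -0.2745, -0.0]]
```

The weight fits at (0.5691, -0.2798), 32 mm up, against the ring at (0.5693, -0.2796). So it is centred and level, and the gripper is clear.

```bash
python3 -c "
from workcell import *
print(hand_in())"
```

```text
the job is handed in; nothing more can be done
None
```

The job is handed in at about 25 s: by my last measurements the cork ring lies flat on the plate, about 2 mm off its middle, with the steel weight within 1 mm of centred on top; the hand-in call returned no verdict.

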